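# Start a run on the benchtop analyser

### The job

With closed fingers, push the analyser's sample carriage by its orange plate fully home into the hood, then press the blue rinse key all the way down, and after it the green start key all the way down; both keys stay down by themselves. Do not press the red or yellow key, and leave the vial, the bottle and the tube rack standing where they are.

Things in the scene. Friction and masses are not known exactly. Their poses are not given: they have to be found in the camera images.
- analyser: Low light-grey benchtop analyser, 270 mm deep (x), 440 mm wide (y), fixed. Origin on the bench under it; x points from its front (robot side) to its back, y to its left, z up; turned by up to 0.3 rad. Flat deck 90 mm above the origin, x -125..+95, y -220..+220 mm; behind it a console 50 mm higher. Four keys in a row at x = -60, y = -90, -30, 30, 90 mm, colours in any order.
- hood_mouth (a point): Middle of the lower edge of the mouth (facing analyser -y) of the grey hood into which the sample carriage runs; at analyser x = +45, y = +40 mm, on the deck. The hood is 76 mm wide (x), 135 mm long (towards +y) and 56 mm high above the deck.
- carriage (a joint): How far the sample carriage is out of the hood, m: 0 = fully home (hard stop), up to 0.09. It slides out along the analyser's -y, so pushing the orange plate along the analyser's +y brings it home. About 2.5 N of friction; it stays where it is left.
- carriage_face (a point): Middle of the outer (-y) face of the carriage's orange upright push plate: 56 mm wide (x), 8 mm thick, from 1 to 41 mm above the deck (this point 21 mm). Moves with the carriage; when home it is at analyser x +45, y +30 mm. The tray on its +y side holds three fixed sample cups no higher than the plate; the deck on its -y side is clear for 100 mm.
- blue_key (a joint): How far the blue key (the rinse key, to be pressed) is pressed, m: 0 = up, 0.008 = fully down (hard stop). About 4.5 N of friction; it has no return spring and stays down where it is pushed to.
- blue_top (a point): Centre of the top of the blue key, a round cap 28 mm across in a black collar (38 mm across, 3 mm high). The top is 16 mm above the deck when up and 8 mm when fully down; it is pressed straight down. Neighbouring keys are 60 mm apart, centre to centre.
- green_key (a joint): How far the green key (the start key, to be pressed) is pressed, m: 0 = up, 0.008 = fully down (hard stop). About 4.5 N of friction; it has no return spring and stays down where it is pushed to.
- green_top (a point): Centre of the top of the green key, a round cap 28 mm across in a black collar (38 mm across, 3 mm high). The top is 16 mm above the deck when up and 8 mm when fully down; it is pressed straight down. Neighbouring keys are 60 mm apart, centre to centre.
- red_key (a joint): How far the red key (the stop key, to be left alone) is pressed, m: 0 = up, 0.008 = fully down (hard stop). About 4.5 N of friction; it has no return spring and stays down where it is pushed to.
- red_top (a point): Centre of the top of the red key, a round cap 28 mm across in a black collar (38 mm across, 3 mm high). The top is 16 mm above the deck when up and 8 mm when fully down; it is pressed straight down. Neighbouring keys are 60 mm apart, centre to centre.
- yellow_key (a joint): How far the yellow key (the service key, to be left alone) is pressed, m: 0 = up, 0.008 = fully down (hard stop). About 4.5 N of friction; it has no return spring and stays down where it is pushed to.
- yellow_top (a point): Centre of the top of the yellow key, a round cap 28 mm across in a black collar (38 mm across, 3 mm high). The top is 16 mm above the deck when up and 8 mm when fully down; it is pressed straight down. Neighbouring keys are 60 mm apart, centre to centre.
- vial: Bystander: amber vial with black cap, 19 mm across, 44 mm tall, standing loose on the deck near its right (-y) end. Origin at the centre of its underside.
- reagent: Bystander: white bottle with blue cap, 56 mm across, 120 mm tall, standing loose on the bench to the left (+y) of the analyser. Origin at the centre of its underside.
- rack: Bystander: blue tube rack, 60 by 120 mm, with eight capped tubes fixed in it, 90 mm tall over the caps, loose on the bench to the right (-y) of the analyser. Origin at the centre of its underside.

How it is judged:
On the way, in this order (a step that is already met when the one before it is completed fails the run):
1. the sample carriage is fully home (within 4 mm) (value of joint carriage below 0.004 m), for 0.1 s.
2. the blue key is pressed fully down (at least 6.5 of 8 mm) (value of joint blue_key above 0.0065 m), for 0.1 s.
3. the green key is pressed fully down (at least 6.5 of 8 mm) (value of joint green_key above 0.0065 m), for 0.1 s.
At the end, for the whole second after the job is handed in: Carriage within 4 mm of home; blue and green keys down by at least 6.5 of their 8 mm; red and yellow keys down by no more than 3 mm; vial, bottle and rack upright (within 0.3 rad) and within 15 mm of where they stood (value of joint carriage below 0.004 m and value of joint each of blue_key, green_key above 0.0065 m and not (value of joint any of red_key, yellow_key above 0.003 m) and not ((distance of vial from where it was at the start of the episode above 0.015 m or angle between vial's own z axis and vertical above 0.3 rad) or (distance of reagent from where it was at the start of the episode above 0.015 m or angle between reagent's own z axis and vertical above 0.3 rad) or (distance of rack from where it was at the start of the episode above 0.015 m or angle between rack's own z axis and vertical above 0.3 rad))); the robot touches nothing.
It fails at once if the blue or green key is pressed (over 3 mm) before the carriage is home (more than 6 mm out) (value of joint carriage above 0.006 m and value of joint any of blue_key, green_key above 0.003 m).
It fails at once if the green key is pressed (over 3 mm) before the blue key is down (6 mm) (value of joint green_key above 0.003 m and value of joint blue_key below 0.006 m).
It fails at once if the red or yellow key is pressed (over 3 mm) (value of joint any of red_key, yellow_key above 0.003 m).
It fails at once if the vial, the bottle or the tube rack is lifted, shifted by more than 15 mm or tipped by more than 0.3 rad ((distance of vial from where it was at the start of the episode above 0.015 m or angle between vial's own z axis and vertical above 0.3 rad) or (distance of reagent from where it was at the start of the episode above 0.015 m or angle between reagent's own z axis and vertical above 0.3 rad) or (distance of rack from where it was at the start of the episode above 0.015 m or angle between rack's own z axis and vertical above 0.3 rad)).
It also fails if it takes over 48 s, if anything falls off the work surface, if the arm or the gripper's body presses on something with over 40 N, if the wrist force passes 120 N, or if a joint passes its speed limit or range.

### The arm

A 6-joint arm with a two-finger parallel gripper is mounted at the origin on the work surface. World frame = base frame: x ahead of the robot, y to its left, z up, the work surface at z = 0. Lengths are in m, angles in rad, forces in N, time in s.
With the tool pointing down it reaches from about 0.375 to 0.975 m from the base axis. Payload 3.8 kg.
Tool frame: the origin (TCP) lies at the very end of the fingers, on their centre line; the grasp point (between the pads) lies bot.grasp_offset behind it (bot.grasp_offset is the distance from the TCP to the grasp point, in m); y points along the fingers, x is the direction in which the jaws open and shut, and the axes are right-handed (so a half turn about y gives the same grasp; the last joint's range is limited). The gripper opens to 85 mm and grips with 20 to 120 N. Pads are 22 mm wide; open, the fingers measure 114 mm over their backs; the gripper's body (76 mm by 85 mm) begins 54 mm behind the grasp point. The pads swing forward as they close: fully open they stand 13 mm farther back than shut.
Start: joints at [-1.248, 0.264, 1.604, -0, 1.274, -0.037], TCP at [0.238, -0.632, 0.199] pointing down, gripper open.
Joint ranges: [-2.63, 2.63], [-0.94, 2.18], [0.31, 2.57], [-1.31, 4.45], [0, 2.66], [-2.55, 2.55]. Speed limits (rad/s): [2.57, 2.57, 3.14, 3.14, 3.14, 3.14].

### API

Orientations are given as a rotation vector (axis times angle).
In Python, from workcell import sensors, read_camera, job, bot gives the robot as it stands.
- The arm moves only by the tool arm_command, never from a script. Its argument "deltas" is a list of rows, each a list of 4 numbers: the shift along the tool's x, y, z in m, then the turn about the tool's y in rad. A call has 1 to 20 rows; each row shifts and turns the commanded pose from where the row before left it, along the tool's axes as they then stand; what a row does not reach is not made up. A row lasts 1/8 s, in which the tool goes at most 62.5 mm and 10.7 degrees, less where a joint would pass 70% of its speed; a pose out of reach is approached as far as the arm can. A call is refused whole if a number of a shift passes 0.0625 or a number of a turn 0.188, either way. A call with a gripper value outside its range is refused whole. "fingers" is the finger opening in m, from 0 to 0.0854, set as the call begins (left out, the last holds). The fingers move at their own pace and stop on an object; "newtons" is the grip in N (left out, the last holds). Time passes only in rows, so rows that do not move let the fingers close. It gives the time, the measured TCP pose, the force and the opening at its end, in the units of the state.
- sensors.read_state(): the state, without advancing time (a new reading comes with each control period).
- read_camera(name): name is "side" or "top" or "wrist"; returns a dict with "color" (384x512x3 uint8, red, green, blue), "vfov" (degrees; the focal length in pixels is half the picture's height over the tangent of half this angle, whatever the lens; pixels are square), "cx", "cy" (the principal point, pixels), "R" (3x3) and "t" (3): a world point X has camera coordinates R X + t; the wrist camera has in their place "T_tool_cam" (4x4, takes a point from camera to tool coordinates, whose origin is the TCP and whose axes are the tool frame's). Camera axes: x right, y down, z forward; pixel columns grow to the right and rows downward; lengths in m; the calibration is good to about 2 mm. A picture is of the moment at which its call begins: read the wrist's pose just before it. There is no depth.
- job.finish_job(): hands the job in, once; it reports no verdict.
The state is a dict: "time": time; "q": joint angles; "joint_vel": joint speeds; "joint_torque": joint torques, N m; "tool_pos": TCP position; "tcp_rot": TCP orientation; "wrist_force": force on the tool from outside, world axes, zero at the start; "torque": the same for the moment, N m; "width": opening from 0.0 (shut) to 1.0 (fully open).
Only numpy, scipy, OpenCV 4.12 (cv2) and the standard library are available. Lean on these libraries where they do the work, as an engineer would, in place of code of your own. Each camera call takes 0.05 s, during which the arm holds its last target.

## Working session

There is one attempt and no reset: what is moved stays moved. The work goes in short steps, Python scripts to look and compute and a tool call to move; the robot and the scene stay as the last step left them, time stands still between calls to the robot, and variables do not carry over. Pictures are saved under pics/ and viewed, and the job is handed in when it is done.

Besides the shell and the picture viewer there is one more tool, called by a JSON object that holds its "op" and its "data". arm_command: Moves the arm, as the interface text tells. Its arguments: {"type":"object","properties":{"deltas":{"type":"array"},"fingers":{"type":"number"},"newtons":{"type":"number"}},"required":["deltas"]}

```bash
ls; mkdir -p pics
python3 - <<'E'
from workcell import sensors, read_camera, job, bot
import cv2, numpy as np, pickle
s=sensors.read_state(); print(s, bot.grasp_offset)
d={}
for n in ["side","top","wrist"]:
    c=read_camera(n); d[n]=c
    cv2.imwrite(f"pics/{n}0.png",c["color"][:,:,::-1]); print(n,{k:v for k,v in c.items() if k!="color"})
pickle.dump(d,open("c0.pkl","wb"))
E
```

```text
pics
{'time': 0.0, 'q': array([-1.24787540e+00,  2.64794861e-01,  1.60538615e+00,  7.71437545e-06,
        1.27371988e+00, -3.69081665e-02]), 'joint_vel': array([ 0.00035937,  0.00054482, -0.00099148, -0.00057956, -0.00087905,
        0.00029966]), 'joint_torque': array([-1.06390864e-03, -5.15116060e+01, -3.67313290e+01, -1.39276563e-04,
        1.29262236e-02, -7.54609943e-06]), 'tool_pos': array([ 0.23741267, -0.63099502,  0.19762747]), 'tcp_rot': array([-1.35678982,  0.94151211, -0.93846716]), 'wrist_force': array([ 1.01277124, -0.2515467 , -0.53617483]), 'torque': array([-0.03533971,  0.01498472, -0.00577901]), 'width': 0.9982952473388412} 0.0187
side {'vfov': 51.18945259283553, 'cx': 255.6174953875143, 'cy': 190.1164375100342, 'R': array([[ 0.99829359, -0.05434479,  0.02136696],
       [-0.01871122, -0.64431281, -0.76453312],
       [ 0.0553154 ,  0.76282871, -0.64423021]]), 't': array([-0.5591157 ,  0.09277714,  1.16029232])}
top {'vfov': 45.79146466948609, 'cx': 244.3006031188308, 'cy': 193.6491511391481, 'R': array([[ 0.01328133, -0.9994181 , -0.03141763],
       [-0.98924912, -0.00855688, -0.1459896 ],
       [ 0.14563581,  0.0330188 , -0.98878712]]), 't': array([0.02970482, 0.59388283, 1.07274697])}
wrist {'vfov': 70.306772288055, 'cx': 256.8538742021218, 'cy': 193.74202505536255, 'T_tool_cam': array([[ 9.99998701e-01,  1.57227251e-03,  3.56050268e-04,
         1.78971373e-04],
       [ 9.99632321e-05, -2.80915738e-01,  9.59732430e-01,
        -1.74860542e-01],
       [ 1.60898104e-03, -9.59731148e-01, -2.80915530e-01,
         7.10993071e-02],
       [ 0.00000000e+00,  0.00000000e+00,  0.00000000e+00,
         1.00000000e+00]])}
```

View pics/side0.png

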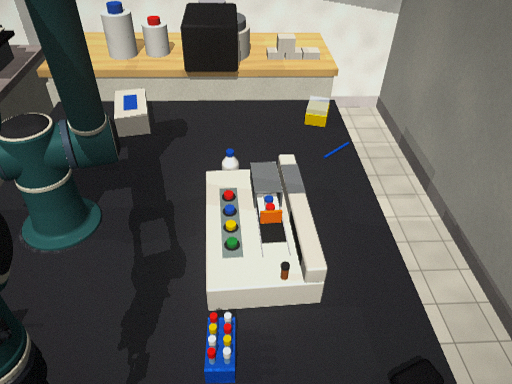

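View pics/top0.png

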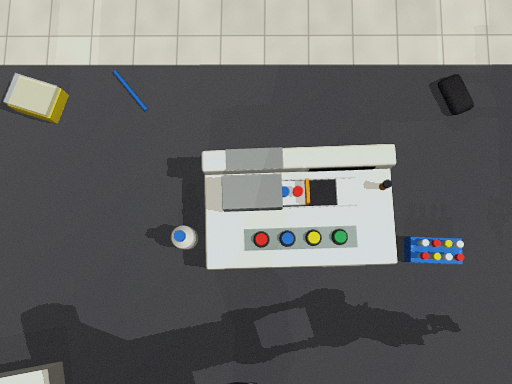

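View pics/wrist0.png

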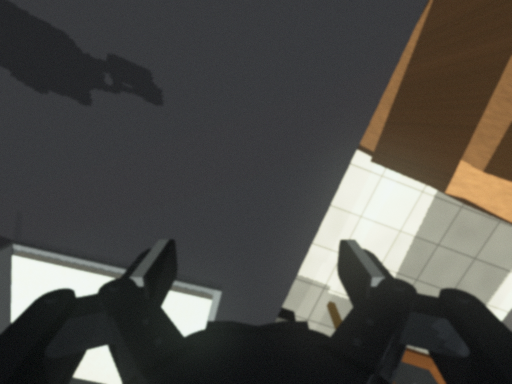

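The side and top views show the keys from the robot's left to right as red (top 261,239), blue (287,238), yellow (313,237) and green (340,236). The orange plate is at about (308,191) in the top view, the vial at about (383,185), and the rack and bottle stand to either side of the analyser. Next I'll measure them.

```bash
cat > h.py <<'E'
import numpy as np, cv2, pickle
from scipy.spatial.transform import Rotation as Ro
def f(c): return c["color"].shape[0]/2/np.tan(np.radians(c["vfov"])/2)
def ray(c,u,v):
    d=np.array([(u-c["cx"])/f(c),(v-c["cy"])/f(c),1.]); R=c["R"]
    return -R.T@c["t"], R.T@d
def onplane(c,u,v,z):
    o,d=ray(c,u,v); return o+d*(z-o[2])/d[2]
def tri(*rs):
    A=0;b=0
    for o,d in rs:
        d=d/np.linalg.norm(d);P=np.eye(3)-np.outer(d,d);A=A+P;b=b+P@o
    X=np.linalg.solve(A,b); return X,[np.linalg.norm((np.eye(3)-np.outer(d/np.linalg.norm(d),d/np.linalg.norm(d)))@(X-o)) for o,d in rs]
def blobs(c,lo,hi,roi,amin=15):
    h=cv2.cvtColor(c["color"],cv2.COLOR_RGB2HSV)
    m=cv2.inRange(h,np.array(lo),np.array(hi))
    x0,y0,x1,y1=roi; k=np.zeros_like(m);k[y0:y1,x0:x1]=m[y0:y1,x0:x1]
    n,_,st,ce=cv2.connectedComponentsWithStats(k)
    return [(ce[i].round(1),st[i].tolist()) for i in range(1,n) if st[i][4]>=amin]
E
python3 - <<'E'
from h import *
d=pickle.load(open("c0.pkl","rb"))
col=dict(red=([0,150,60],[6,255,255]),blue=([100,150,60],[125,255,255]),yellow=([22,150,60],[35,255,255]),green=([50,100,40],[85,255,255]),orange=([8,150,80],[20,255,255]))
roi=dict(top=(240,170,360,255),side=(215,180,300,260))
for k,(lo,hi) in col.items():
    for n in roi: print(k,n,blobs(d[n],lo,hi,roi[n]))
print(Ro.from_rotvec([-1.35678982,  0.94151211, -0.93846716]).as_matrix().round(3))
for n,(r) in dict(top=(190,130,410,280),side=(190,145,340,310)).items():
    x0,y0,x1,y1=r; cv2.imwrite(f"pics/{n}0z.png",cv2.resize(d[n]["color"][y0:y1,x0:x1,::-1],None,fx=3.6,fy=3.6,interpolation=cv2.INTER_CUBIC))
E
```

```text
red top [(array([297.4, 190.7]), [293, 186, 10, 10, 81]), (array([260.7, 238.8]), [255, 233, 13, 13, 129])]
red side [(array([228.2, 194.4]), [224, 190, 10, 10, 80]), (array([269.9, 206.3]), [266, 203, 9, 7, 53])]
blue top [(array([284.9, 191. ]), [282, 187, 7, 10, 53]), (array([287.1, 238. ]), [281, 232, 13, 13, 125])]
blue side [(array([268.6, 198.6]), [265, 196, 8, 6, 45]), (array([229.1, 209. ]), [225, 205, 10, 10, 80])]
yellow top [(array([313.3, 237.1]), [307, 231, 13, 13, 131])]
yellow side [(array([230.4, 224.9]), [225, 220, 12, 11, 100])]
green top [(array([339.8, 236.3]), [334, 230, 13, 13, 134])]
green side [(array([231.5, 242.1]), [226, 237, 12, 12, 107])]
orange top [(array([307. , 191.1]), [305, 179, 6, 26, 90])]
orange side [(array([270.6, 216.4]), [260, 209, 22, 15, 284])]
[[ 0.352 -0.001  0.936]
 [-0.936  0.002  0.352]
 [-0.002 -1.     0.   ]]
```

```bash
sleep 0
```

```text
(no output)
```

View pics/top0z.png

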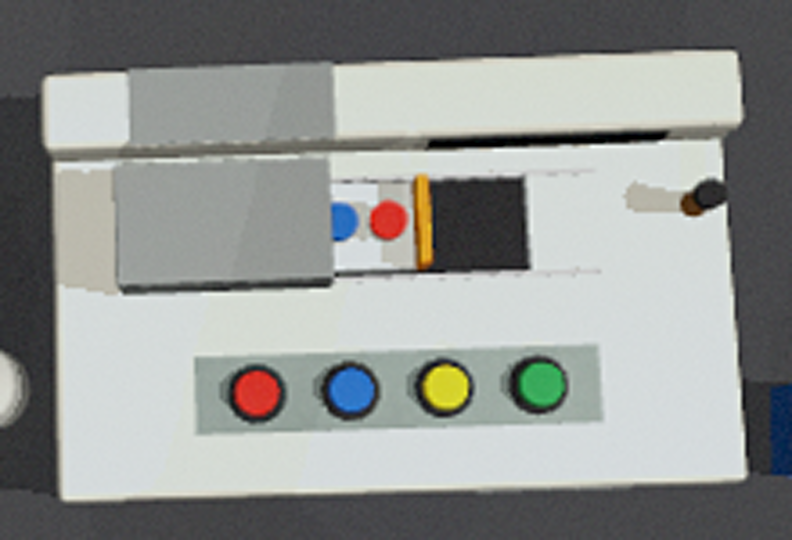

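View pics/side0z.png

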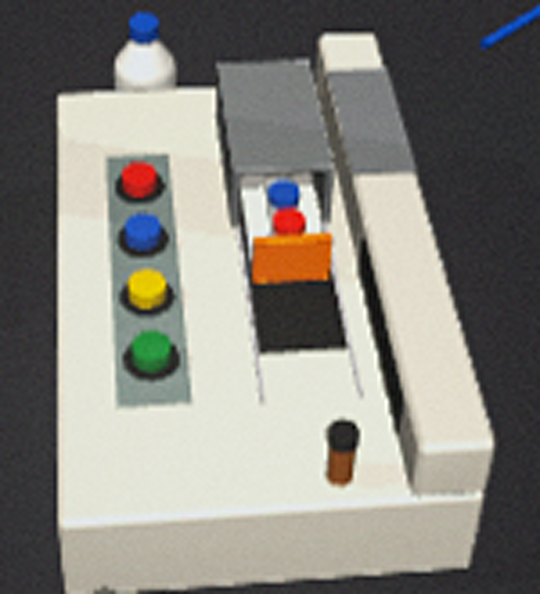

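Run:
```python
from h import *
d=pickle.load(open("c0.pkl","rb")); T,S=d["top"],d["side"]
K=dict(red=((260.7,238.8),(228.2,194.4)),blue=((287.1,238.0),(229.1,209.0)),yellow=((313.3,237.1),(230.4,224.9)),green=((339.8,236.3),(231.5,242.1)))
P=[]
for k,(a,b) in K.items():
    X,e=tri(ray(T,*a),ray(S,*b)); P.append(X); print(k,X.round(4),np.round(e,4),onplane(T,*a,.106).round(4),onplane(S,*b,.104).round(4))
P=np.array(P); 
for nm,Q in (("tri",P),("top",np.array([onplane(T,*K[k][0],.106) for k in K])),("side",np.array([onplane(S,*K[k][1],.104) for k in K]))):
    yv=np.polyfit([.09,.03,-.03,-.09],Q[:,:2],1); y=yv[0]; th=np.arctan2(-y[0],y[1]); print(nm,"scale",np.linalg.norm(y),"th",th)
    c=Q[:,:2].mean(0); ex=np.array([np.cos(th),np.sin(th)]); ey=np.array([-np.sin(th),np.cos(th)])
    o=c+.06*ex; print("origin",o)
    for nn,cc,uv,z in (("plate top T",T,(307,191.1),.131),("plate T left top edge",T,(190+422/3.6,130+222/3.6),.131),("plateS mid",S,(270.6,216.4),.111),("vialcap T",T,(190+711/3.6,130+193/3.6),.134),("vialcap S",S,(190+343/3.6,145+433/3.6),.130)):
        X=onplane(cc,*uv,z)[:2]-o; print(nn,(X@ex).round(4),(X@ey).round(4))
```

```text
red [ 0.4809 -0.0047  0.0979] [0. 0.] [ 0.4805 -0.0047  0.106 ] [ 0.4811 -0.0118  0.104 ]
blue [ 0.4834 -0.0653  0.0984] [0.0001 0.0001] [ 0.4831 -0.0648  0.106 ] [ 0.4833 -0.0714  0.104 ]
yellow [ 0.4863 -0.1252  0.0982] [0.0001 0.0001] [ 0.4858 -0.1243  0.106 ] [ 0.4864 -0.131   0.104 ]
green [ 0.4887 -0.1855  0.0991] [0. 0.] [ 0.4883 -0.1842  0.106 ] [ 0.4887 -0.1899  0.104 ]
tri scale 1.0045134123274773 th 0.043390532585159326
origin [ 0.544761   -0.09255232]
plate top T 0.0423 -0.0174
plate T left top edge 0.041 -0.0178
plateS mid 0.0449 -0.0198
vialcap T 0.0525 -0.1975
vialcap S 0.0544 -0.1972
top scale 0.9978466916823191 th 0.043556508395082405
origin [ 0.54438324 -0.09188183]
plate top T 0.0426 -0.0181
plate T left top edge 0.0413 -0.0185
plateS mid 0.0453 -0.0205
vialcap T 0.0528 -0.1982
vialcap S 0.0548 -0.1979
side scale 0.9909420900973613 th 0.04367427875472483
origin [ 0.54483286 -0.09839745]
plate top T 0.0425 -0.0115
plate T left top edge 0.0411 -0.012
plateS mid 0.0451 -0.014
vialcap T 0.0526 -0.1917
vialcap S 0.0546 -0.1914
```

{"op": "arm_command", "data": {"deltas": [[0, 0, 0, 0.158], [0, 0, 0, 0.158], [-0.028, 0, 0.0235, 0], [-0.028, 0, 0.0235, 0], [-0.028, 0, 0.0235, 0], [-0.028, 0, 0.0235, 0], [-0.028, 0, 0.0235, 0], [-0.028, 0, 0.0235, 0], [-0.028, 0, 0.0235, 0], [-0.028, 0, 0.0235, 0], [-0.028, 0, 0.0235, 0], [-0.028, 0, 0.0235, 0], [-0.028, 0, 0.0235, 0], [-0.028, 0, 0.0235, 0], [-0.028, 0, 0.0235, 0], [-0.028, 0, 0.0235, 0], [0, 0, 0, 0], [0, 0, 0, 0]], "fingers": 0, "newtons": 60}}

```text
time: 2.4
tool_pos: [0.5487, -0.2258, 0.1986]
tcp_rot: [-1.231, 1.177, -1.176]
wrist_force: [-0.3, -0.3, -0.4]
width: 0.003
```

```bash
cat >> h.py <<'E'
O=np.array([.5445,-.093]);TH=.0435
EX=np.array([np.cos(TH),np.sin(TH)]);EY=np.array([-np.sin(TH),np.cos(TH)])
def ana(p): q=np.asarray(p)[:2]-O; return np.array([q@EX,q@EY]).round(4)
def wcam(c,s):
    Rt=Ro.from_rotvec(s["tcp_rot"]).as_matrix();M=c["T_tool_cam"];Rw=Rt@M[:3,:3];tw=Rt@M[:3,3]+s["tool_pos"]
    c=dict(c);c["R"]=Rw.T;c["t"]=-Rw.T@tw;return c
def snap(tag,names):
    from workcell import sensors, read_camera
    out={}
    for n in names:
        s=sensors.read_state();c=read_camera(n)
        if n=="wrist": c=wcam(c,s)
        out[n]=c; cv2.imwrite(f"pics/{n}{tag}.png",c["color"][:,:,::-1])
    s=sensors.read_state();R=Ro.from_rotvec(s["tcp_rot"]).as_matrix()
    print("t",s["time"],"tcp",s["tool_pos"].round(4),"ana",ana(s["tool_pos"]),"toolx ana",(R[:2,0]@EX).round(4),(R[:2,0]@EY).round(4),"F",s["wrist_force"].round(1))
    pickle.dump(out,open(f"c{tag}.pkl","wb")); return out
E
python3 -c "
from h import *
snap('1',['wrist','side'])"
```

```text
t 2.5 tcp [ 0.5485 -0.2265  0.1988] ana [-0.0018 -0.1335] toolx ana -0.0006 -1.0 F [ 0.4 -0.   0.1]
```

View pics/wrist1.png

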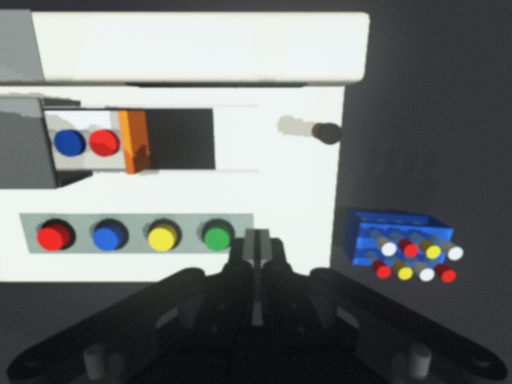

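View pics/side1.png

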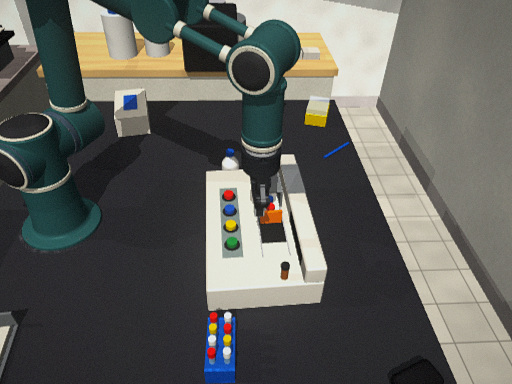

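The wrist view shows the keys at rows 237–239 (green 217, yellow 163, blue 109, red 54), the plate at (134,142) and the vial at (327,132). I'll use it to check the pose a second time.

Run:
```python
from h import *
c=pickle.load(open("c1.pkl","rb"))["wrist"]
for k,(lo,hi) in dict(red=([0,150,60],[6,255,255]),blue=([100,150,60],[125,255,255]),yellow=([22,150,60],[35,255,255]),green=([50,100,40],[85,255,255]),orange=([7,150,80],[20,255,255])).items():
    for ce,st in blobs(c,lo,hi,(20,95,240,260),60):
        z=.106 if k!="orange" else .131
        print(k,ce,st,ana(onplane(c,*ce,z)))
print("plate outer top edge",[ana(onplane(c,u,v,.131)) for u,v in((137,109),(148,170))],"bottom",ana(onplane(c,133,173,.091)))
print("vial cap",ana(onplane(c,327,132,.134)))
```

```text
red [103.6 142.4] [89, 130, 30, 26, 602] [0.0427 0.0153]
red [ 53.1 236.9] [37, 224, 33, 27, 667] [-0.0575  0.085 ]
blue [ 69.  142.6] [55, 131, 29, 25, 584] [0.0424 0.0488]
blue [106.9 237.7] [93, 226, 29, 24, 542] [-0.0583  0.0275]
yellow [161.7 238.1] [149, 227, 27, 23, 481] [-0.0587 -0.0313]
green [216.8 238.3] [204, 227, 26, 24, 502] [-0.0587 -0.0904]
orange [134.  138.8] [119, 110, 31, 64, 1467] [ 0.0484 -0.0257]
plate outer top edge [array([ 0.0733, -0.0313]), array([ 0.0207, -0.0349])] bottom [ 0.0093 -0.0025]
vial cap [ 0.0548 -0.1933]
```

Run:
```python
from h import *
c=pickle.load(open("c1.pkl","rb"))["wrist"]
for u,v,z in((119,109,.131),(119,174,.131),(128,141,.131),(148,112,.091),(149,168,.091)): print(u,v,z,ana(onplane(c,u,v,z)))
cv2.imwrite("pics/w1z.png",cv2.resize(c["color"][90:190,40:220,::-1],None,fx=4,fy=4,interpolation=cv2.INTER_CUBIC))
```

```text
119 109 0.131 [ 0.0733 -0.016 ]
119 174 0.131 [ 0.0169 -0.0081]
128 141 0.131 [ 0.0465 -0.0202]
148 112 0.091 [ 0.0711 -0.0251]
149 168 0.091 [ 0.0147 -0.0199]
```

View pics/w1z.png

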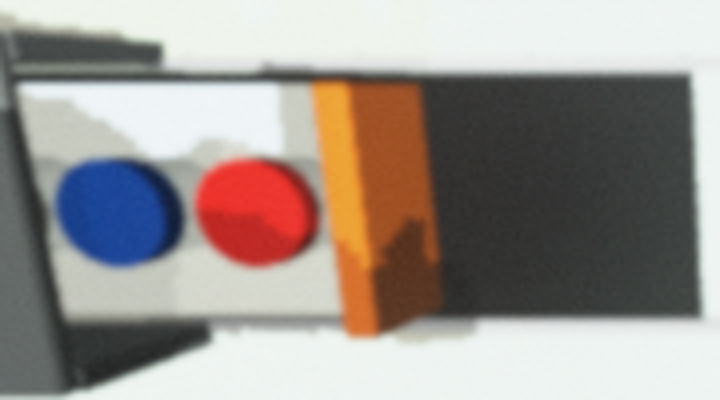

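{"op": "arm_command", "data": {"deltas": [[-0.02, 0, 0.016, 0], [-0.02, 0, 0.016, 0], [-0.0185, 0, 0.015, 0], [0, 0.03, 0, 0], [0, 0.03, 0, 0], [0, 0.02, 0, 0], [0, 0.01, 0, 0], [0, 0, 0, 0], [0, 0, 0, 0]]}}

```text
time: 3.62
tool_pos: [0.5945, -0.1657, 0.1103]
tcp_rot: [-1.229, 1.175, -1.178]
wrist_force: [0.5, -0.1, 0.5]
width: -0.0
```

```bash
python3 -c "
from h import *
snap('2',['wrist','side'])"
```

```text
t 3.725 tcp [ 0.5946 -0.1656  0.1104] ana [ 0.0469 -0.0747] toolx ana 0.0002 -1.0 F [0.1 0.4 0.1]
```

View pics/wrist2.png

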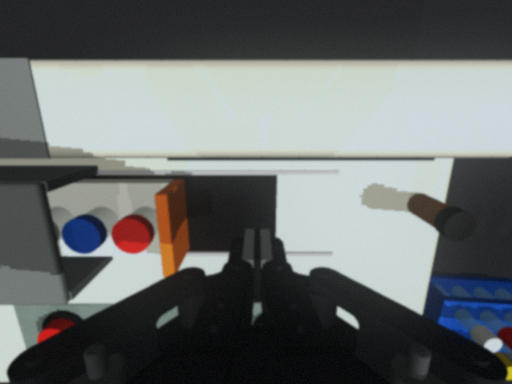

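Facing the plate, the fingers are clear of the vial, now at about (440,212). Next I'll push towards home and stop short.

{"op": "arm_command", "data": {"deltas": [[-0.015, 0, -0.0005, 0], [-0.012, 0, -0.0005, 0], [-0.01, 0, -0.0005, 0], [-0.01, 0, 0, 0], [-0.01, 0, 0, 0], [-0.01, 0, 0, 0], [-0.01, 0, 0, 0], [0, 0, 0, 0]]}}

```text
time: 4.72
tool_pos: [0.5886, -0.0876, 0.1089]
tcp_rot: [-1.23, 1.176, -1.176]
wrist_force: [0.7, 0.3, -0.2]
width: -0.002
```

```bash
python3 -c "
from h import *
snap('3',['wrist','side'])"
```

```text
t 4.825 tcp [ 0.5888 -0.0884  0.1091] ana [0.0445 0.0027] toolx ana 0.0007 -1.0 F [0.3 0.3 0.3]
```

View pics/wrist3.png

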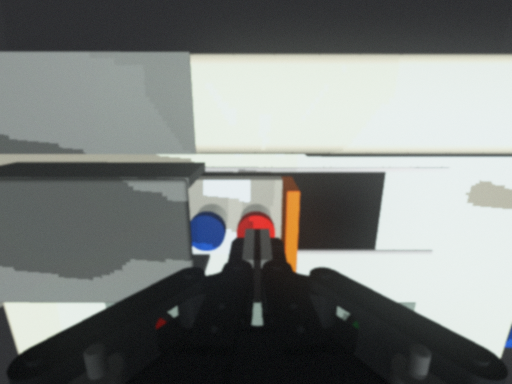

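View pics/side3.png

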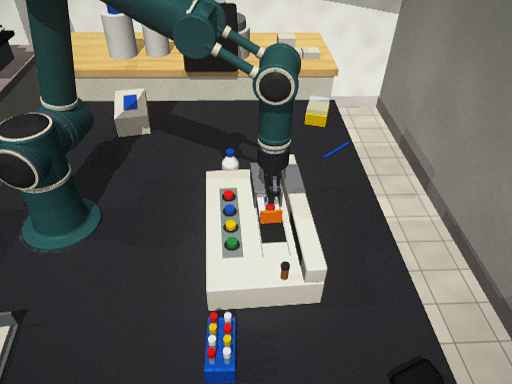

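The plate is still at its old place (side 270,215) and the fingers appear to be past it, so I need to check where the fingertips really are.

Run:
```python
from h import *
o=snap('4',['top','side','wrist'])
c=o["side"]
def proj(c,X): p=c["R"]@X+c["t"]; return (f(c)*p[:2]/p[2]+[c["cx"],c["cy"]]).round(1)
from workcell import sensors
t=sensors.read_state()["tool_pos"]
for n in o: print(n,[proj(o[n],t+[0,0,h]).tolist() for h in (0,.02,.04,.07)])
cv2.imwrite("pics/s4z.png",cv2.resize(c["color"][150:250,215:335,::-1],None,fx=6,fy=6,interpolation=cv2.INTER_CUBIC))
c=o["top"]
cv2.imwrite("pics/t4z.png",cv2.resize(c["color"][130:250,220:360,::-1],None,fx=5,fy=5,interpolation=cv2.INTER_CUBIC))
```

```text
t 4.975 tcp [ 0.5888 -0.0887  0.109 ] ana [0.0444 0.0023] toolx ana -0.0 -1.0 F [-0.1  0.   0.6]
top [[297.6, 192.0], [298.3, 190.7], [299.1, 189.4], [300.3, 187.2]]
side [[269.2, 211.2], [269.5, 205.6], [269.9, 199.9], [270.4, 190.9]]
wrist [[256.4, 221.6], [256.4, 233.8], [256.3, 249.2], [256.2, 281.5]]
```

View pics/s4z.png

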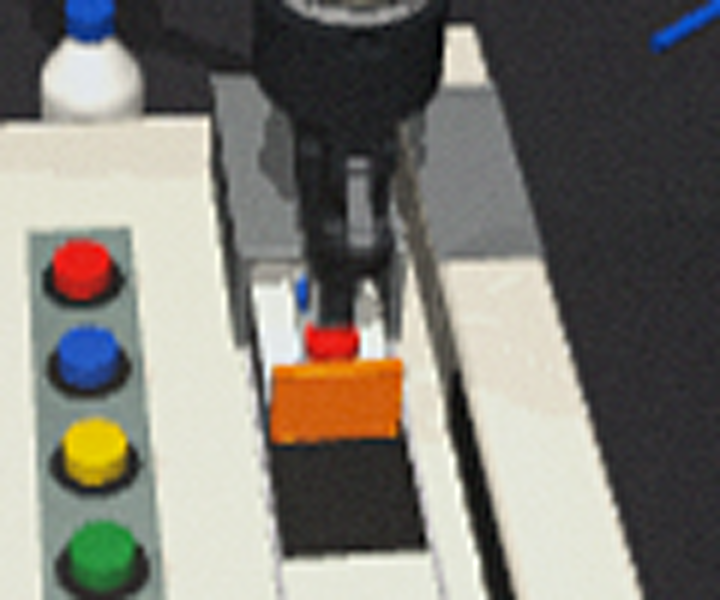

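View pics/t4z.png

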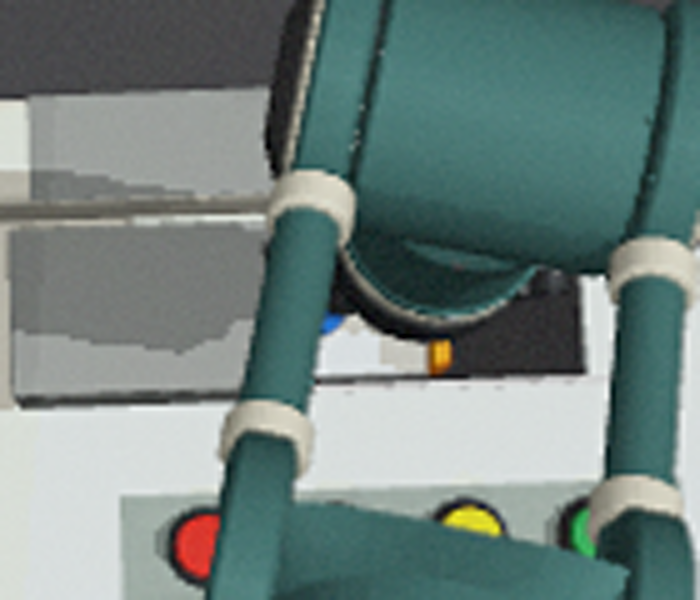

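The side view shows the fingertip at about (271,204), above the plate's top edge. That puts the real tips roughly 25 mm short of the reported TCP, so they passed over the plate. I'll back out and feel for the height on clear deck.

{"op": "arm_command", "data": {"deltas": [[0, -0.02, 0, 0], [0.03, 0, 0, 0], [0.03, 0, 0, 0], [0.02, 0, 0, 0], [0, 0.01, 0, 0], [0, 0.01, 0, 0], [0, 0.01, 0, 0], [0, 0, 0, 0], [0, 0, 0, 0]]}}

```text
time: 6.1
tool_pos: [0.5922, -0.1678, 0.0988]
tcp_rot: [-1.23, 1.177, -1.176]
wrist_force: [0.9, 0.6, 0.1]
width: 0.001
```

Run:
```python
from h import *
o=snap('5',['side','wrist'])
c=o["side"]
def proj(c,X): p=c["R"]@X+c["t"]; return (f(c)*p[:2]/p[2]+[c["cx"],c["cy"]]).round(1)
from workcell import sensors
t=sensors.read_state()["tool_pos"]
for n in o: print(n,[proj(o[n],t+[0,0,h]).tolist() for h in (0,.02,.04,.07)])
cv2.imwrite("pics/s5z.png",cv2.resize(c["color"][170:270,215:335,::-1],None,fx=6,fy=6,interpolation=cv2.INTER_CUBIC))
```

```text
t 6.2 tcp [ 0.5926 -0.1681  0.0994] ana [ 0.0448 -0.0772] toolx ana 0.0007 -1.0 F [-0.1  0.   0.1]
side [[273.1, 235.8], [273.5, 230.2], [274.0, 224.4], [274.6, 215.5]]
wrist [[256.5, 221.6], [256.5, 233.8], [256.5, 249.2], [256.4, 281.6]]
```

View pics/s5z.png

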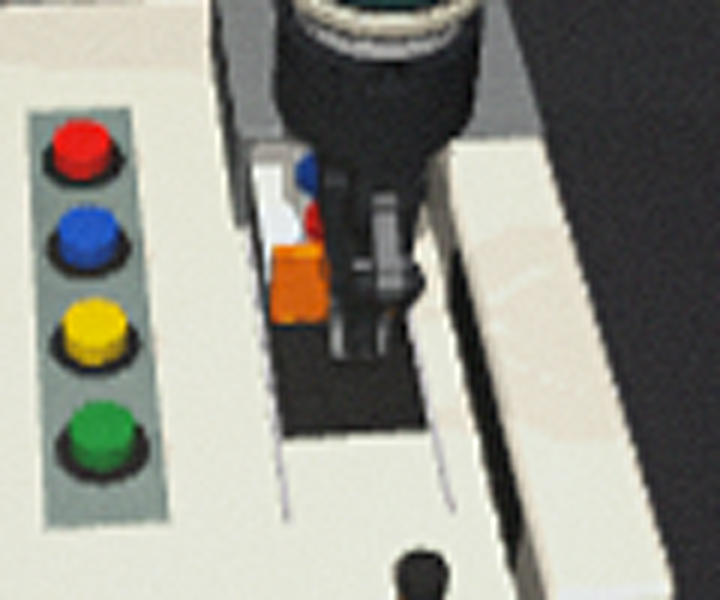

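View pics/wrist5.png

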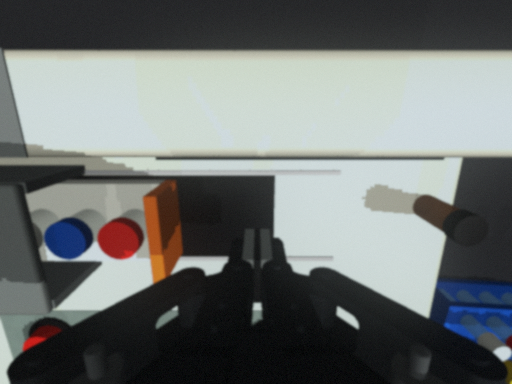

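{"op": "arm_command", "data": {"deltas": [[0, 0.005, 0, 0], [0, 0.005, 0, 0], [0, 0.003, 0, 0], [0, 0.002, 0, 0], [0, 0, 0, 0], [0, 0, 0, 0]]}}

```text
time: 6.95
tool_pos: [0.5924, -0.1684, 0.0841]
tcp_rot: [-1.229, 1.177, -1.177]
wrist_force: [0.4, 0.1, -0.2]
width: 0.001
```

Run:
```python
from h import *
o=snap('6',['side'])
c=o["side"]
cv2.imwrite("pics/s6z.png",cv2.resize(c["color"][170:270,215:335,::-1],None,fx=6,fy=6,interpolation=cv2.INTER_CUBIC))
```

```text
t 7.0 tcp [ 0.5924 -0.1684  0.0842] ana [ 0.0446 -0.0774] toolx ana 0.0003 -1.0 F [ 0.2 -0.1  0.1]
```

View pics/s6z.png

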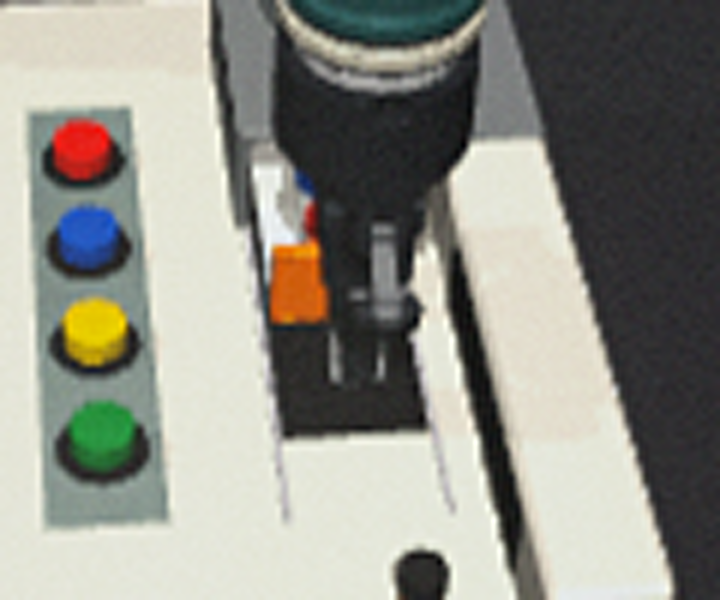

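{"op": "arm_command", "data": {"deltas": [[0, -0.007, 0, 0], [-0.015, 0, 0, 0], [-0.015, 0, 0, 0], [-0.01, 0, 0, 0], [-0.01, 0, 0, 0], [-0.01, 0, 0, 0], [0, 0, 0, 0]]}}

```text
time: 7.88
tool_pos: [0.5895, -0.1073, 0.0909]
tcp_rot: [-1.229, 1.177, -1.176]
wrist_force: [0.8, -0.3, -0.1]
width: -0.002
```

Run:
```python
from h import *
o=snap('7',['side','wrist'])
c=o["side"]
cv2.imwrite("pics/s7z.png",cv2.resize(c["color"][150:250,215:335,::-1],None,fx=6,fy=6,interpolation=cv2.INTER_CUBIC))
```

```text
t 7.975 tcp [ 0.5896 -0.1079  0.091 ] ana [ 0.0444 -0.0169] toolx ana 0.0005 -1.0 F [ 0.2  0.2 -0. ]
```

View pics/s7z.png

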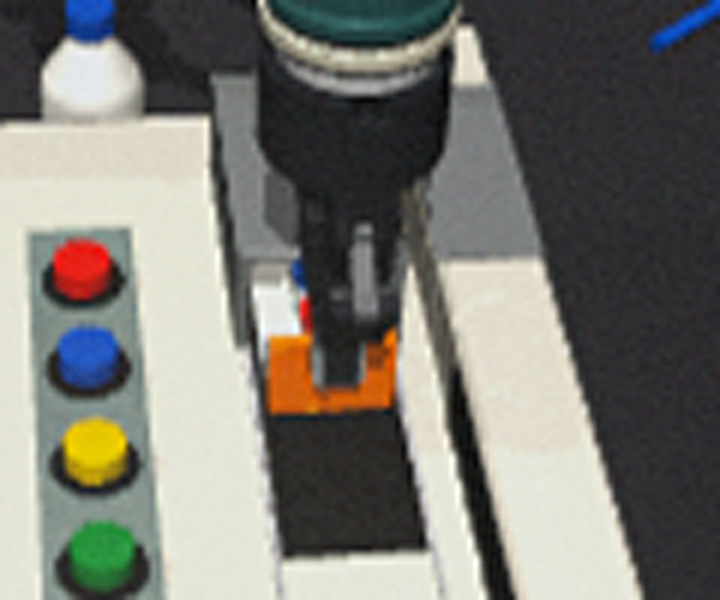

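View pics/wrist7.png

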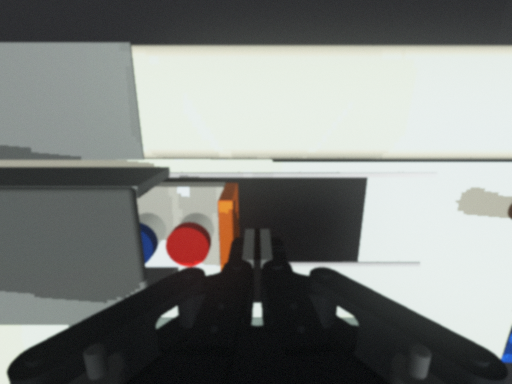

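The fingers now bear on the plate (side: it has moved up from row 217 to about 212). I'll carry on pushing home.

{"op": "arm_command", "data": {"deltas": [[-0.008, 0, 0, 0], [-0.008, 0, 0, 0], [-0.006, 0, 0, 0], [-0.004, 0, 0, 0], [-0.002, 0, 0, 0], [0, 0, 0, 0], [0, 0, 0, 0]]}}

```text
time: 8.85
tool_pos: [0.5884, -0.0801, 0.091]
tcp_rot: [-1.229, 1.177, -1.177]
wrist_force: [0.8, -0.3, -0.3]
width: -0.003
```

Run:
```python
from h import *
o=snap('8',['side','wrist'])
c=o["side"]
cv2.imwrite("pics/s8z.png",cv2.resize(c["color"][150:250,215:335,::-1],None,fx=6,fy=6,interpolation=cv2.INTER_CUBIC))
```

```text
t 8.95 tcp [ 0.5882 -0.0801  0.091 ] ana [0.0443 0.011 ] toolx ana 0.0001 -1.0 F [ 0.5 -0.1  0.2]
```

View pics/s8z.png

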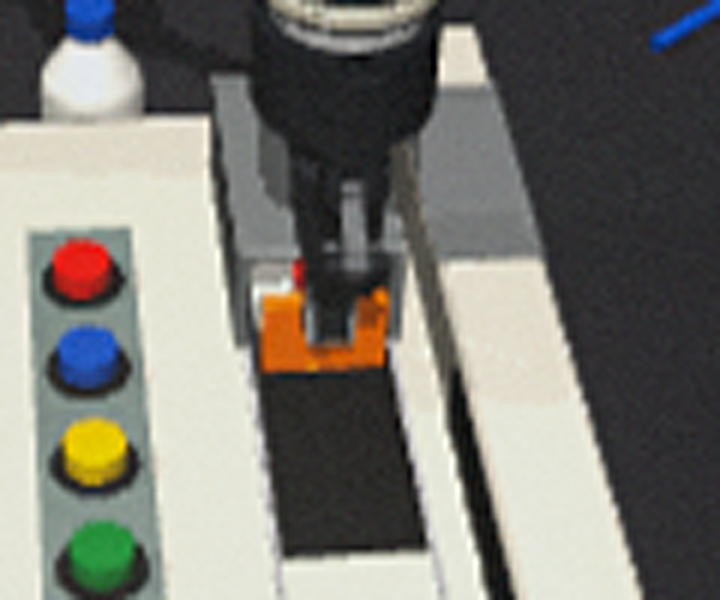

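View pics/wrist8.png

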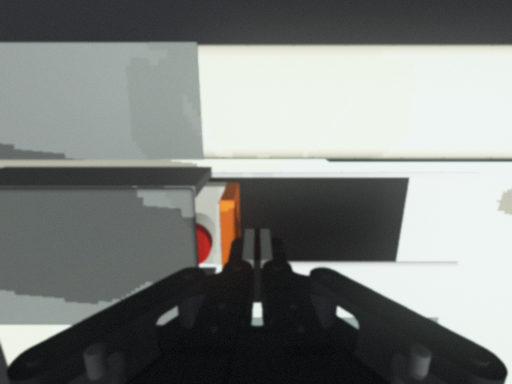

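{"op": "arm_command", "data": {"deltas": [[-0.004, 0, 0, 0], [-0.003, 0, 0, 0], [-0.003, 0, 0, 0]]}}

```text
time: 9.32
tool_pos: [0.588, -0.0717, 0.091]
tcp_rot: [-1.232, 1.175, -1.178]
wrist_force: [-0.0, -10.1, -1.3]
width: 0.001
```

{"op": "arm_command", "data": {"deltas": [[-0.002, 0, 0, 0], [-0.001, 0, 0, 0], [0, 0, 0, 0]]}}

```text
time: 9.7
tool_pos: [0.588, -0.0716, 0.0911]
tcp_rot: [-1.235, 1.172, -1.181]
wrist_force: [0.3, -15.1, -0.7]
width: 0.005
```

Run:
```python
from h import *
o=snap('9',['side','wrist'])
c=o["side"]
cv2.imwrite("pics/s9z.png",cv2.resize(c["color"][150:250,215:335,::-1],None,fx=6,fy=6,interpolation=cv2.INTER_CUBIC))
```

```text
t 9.8 tcp [ 0.5879 -0.0716  0.0911] ana [0.0443 0.0195] toolx ana 0.0013 -1.0 F [  0.7 -14.7  -1.7]
```

View pics/s9z.png

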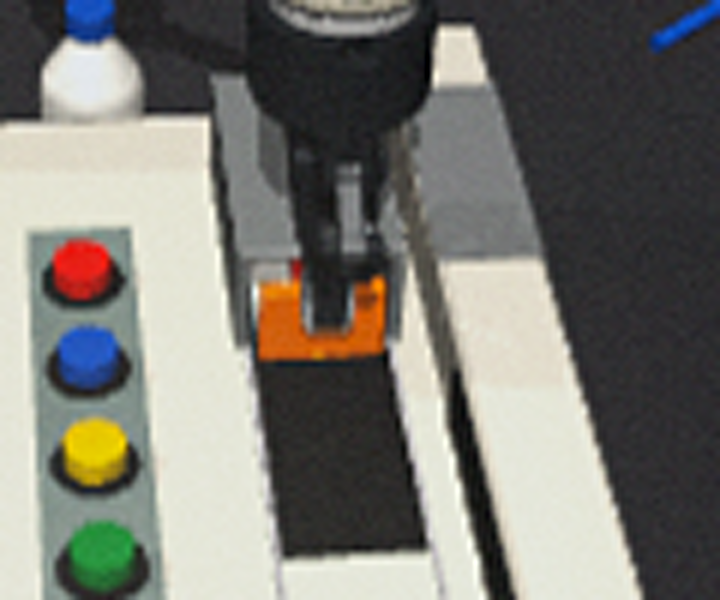

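View pics/wrist9.png

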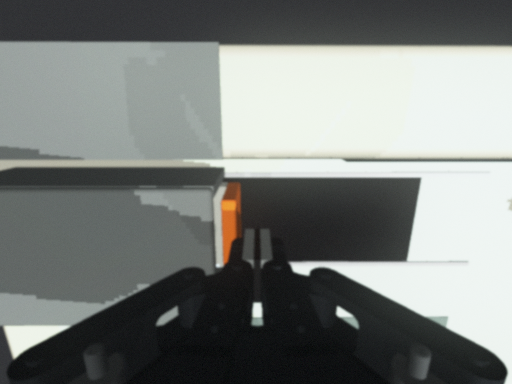

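Firm stop: −15 N with no further travel at TCP y = +0.0195. I'll back off, rise and check the carriage.

{"op": "arm_command", "data": {"deltas": [[0.01, 0, 0, 0], [0.02, 0, 0, 0], [0.02, -0.02, 0, 0], [0, -0.04, 0, 0], [0, -0.03, 0, 0], [0, 0, 0, 0]]}}

```text
time: 10.55
tool_pos: [0.5924, -0.1183, 0.1845]
tcp_rot: [-1.226, 1.172, -1.181]
wrist_force: [0.6, -0.9, -0.2]
width: 0.003
```

Run:
```python
from h import *
o=snap('10',['side','wrist'])
c=o["side"]
cv2.imwrite("pics/s10z.png",cv2.resize(c["color"][150:250,215:335,::-1],None,fx=6,fy=6,interpolation=cv2.INTER_CUBIC))
for n,r in (("side",(215,180,300,260)),("wrist",(20,95,300,300))):
    for ce,st in blobs(o[n],[7,150,80],[20,255,255],r,30): print(n,ce,st,ana(onplane(o[n],*ce,.111)))
```

```text
t 10.65 tcp [ 0.5898 -0.1175  0.1806] ana [ 0.0442 -0.0264] toolx ana 0.0002 -1.0 F [-0.3 -0.   0.5]
side [268.2 202.7] [258, 196, 22, 14, 277] [0.0455 0.0337]
wrist [190.7 194.2] [181, 162, 21, 68, 1069] [0.0441 0.035 ]
```

View pics/s10z.png

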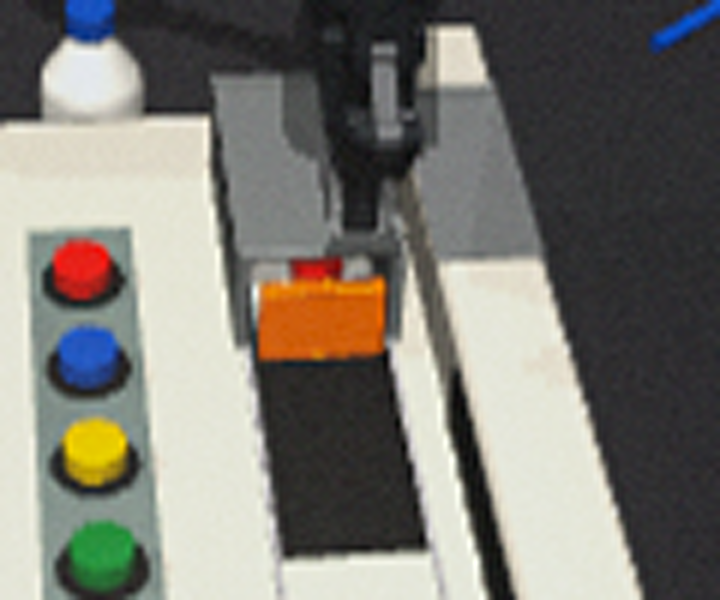

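View pics/wrist10.png

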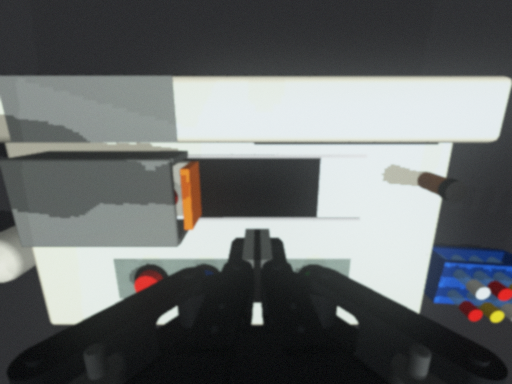

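{"op": "arm_command", "data": {"deltas": [[-0.0185, 0, -0.034, 0], [-0.0185, 0, -0.034, 0], [-0.0185, 0, -0.0355, 0], [0, 0.03, 0, 0], [0, 0.03, 0, 0], [0, 0, 0, 0], [0, 0, 0, 0]]}}

```text
time: 11.52
tool_pos: [0.484, -0.0664, 0.1208]
tcp_rot: [-1.23, 1.178, -1.176]
wrist_force: [0.2, 0.6, 0.9]
width: -0.002
```

Run:
```python
from h import *
o=snap('11',['side','wrist'])
c=o["side"]
cv2.imwrite("pics/s11z.png",cv2.resize(c["color"][170:260,190:310,::-1],None,fx=6,fy=6,interpolation=cv2.INTER_CUBIC))
```

```text
t 11.625 tcp [ 0.4851 -0.0667  0.122 ] ana [-0.0582  0.0289] toolx ana 0.0002 -1.0 F [ 0.2 -0.4  0.5]
```

View pics/s11z.png

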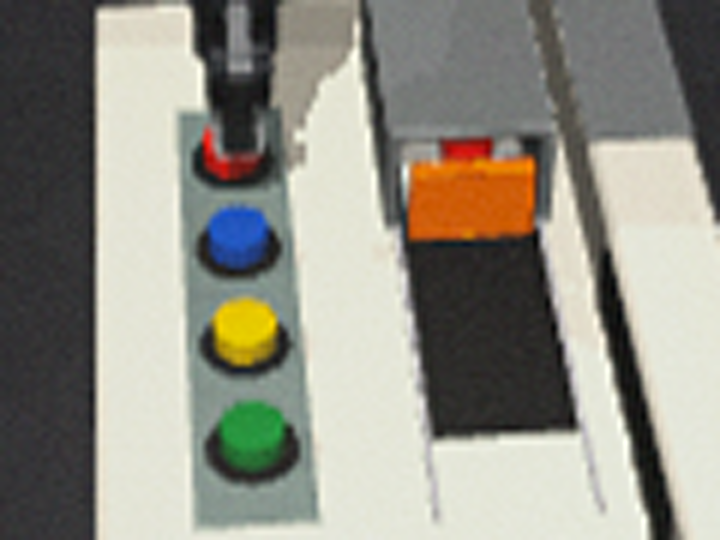

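View pics/wrist11.png

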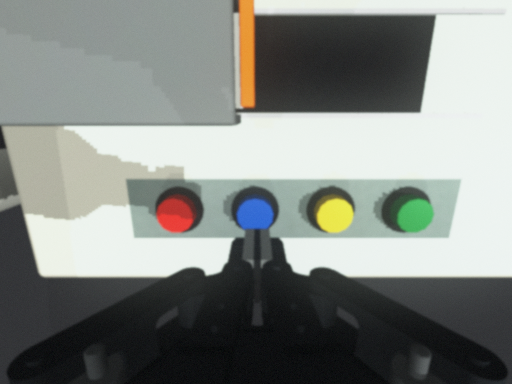

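The wrist view has the fingers at column 259 over the blue key (256,213). The side view agrees once the tip height is allowed for, so I'll descend.

{"op": "arm_command", "data": {"deltas": [[0, 0.015, 0, 0], [0, 0.012, 0, 0], [0, 0.005, 0, 0], [0, 0.002, 0, 0], [0, 0.002, 0, 0], [0, 0, 0, 0]]}}

```text
time: 12.38
tool_pos: [0.4843, -0.0664, 0.0851]
tcp_rot: [-1.229, 1.177, -1.177]
wrist_force: [-0.3, -0.3, -0.3]
width: -0.001
```

Run:
```python
from h import *
o=snap('12',['side','wrist'])
c=o["side"]
cv2.imwrite("pics/s12z.png",cv2.resize(c["color"][170:260,190:310,::-1],None,fx=6,fy=6,interpolation=cv2.INTER_CUBIC))
```

```text
t 12.475 tcp [ 0.4844 -0.0665  0.0853] ana [-0.0589  0.0291] toolx ana 0.0004 -1.0 F [ 0.6 -0.1  0. ]
```

View pics/s12z.png

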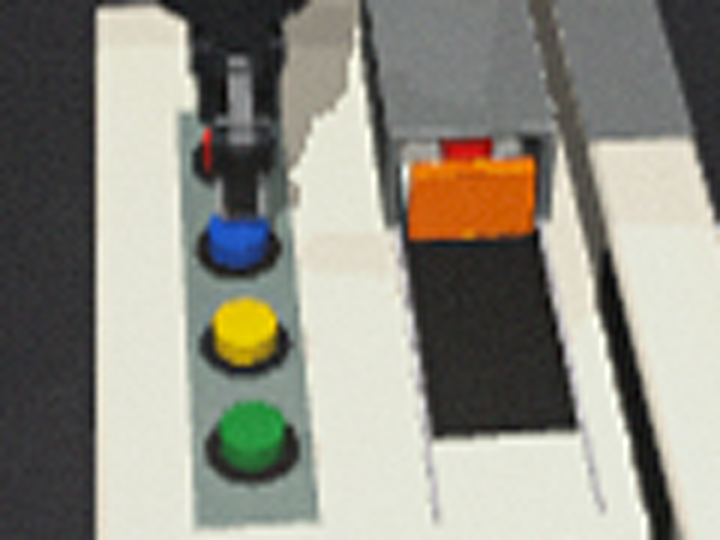

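View pics/wrist12.png

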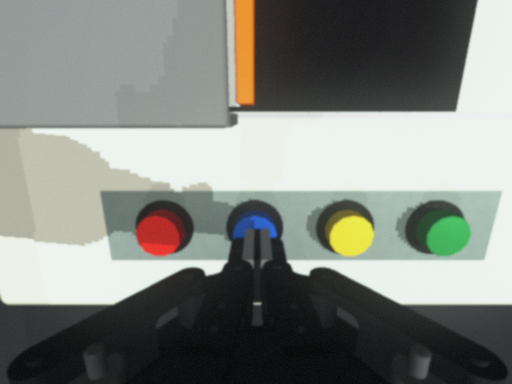

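Almost touching: in the side view the fingertip bottom is at zoomed row 215, just at the blue cap's top edge and centred in column. I'll press in small steps.

{"op": "arm_command", "data": {"deltas": [[0, 0.003, 0, 0], [0, 0.002, 0, 0], [0, 0.002, 0, 0]]}}

```text
time: 12.85
tool_pos: [0.4841, -0.0664, 0.0778]
tcp_rot: [-1.23, 1.177, -1.177]
wrist_force: [0.0, -1.3, 0.9]
width: 0.002
```

{"op": "arm_command", "data": {"deltas": [[0, 0.002, 0, 0], [0, 0.001, 0, 0]]}}

```text
time: 13.1
tool_pos: [0.484, -0.0664, 0.0747]
tcp_rot: [-1.23, 1.177, -1.177]
wrist_force: [0.3, 0.5, -1.1]
width: 0.001
```

{"op": "arm_command", "data": {"deltas": [[0, 0.002, 0, 0], [0, 0, 0, 0]]}}

```text
time: 13.35
tool_pos: [0.4843, -0.0665, 0.073]
tcp_rot: [-1.229, 1.177, -1.177]
wrist_force: [-0.2, -0.4, 1.7]
width: 0.001
```

{"op": "arm_command", "data": {"deltas": [[0, 0.002, 0, 0]]}}

```text
time: 13.48
tool_pos: [0.4843, -0.0665, 0.0715]
tcp_rot: [-1.229, 1.177, -1.177]
wrist_force: [-2.6, -0.0, 4.4]
width: 0.0
```

{"op": "arm_command", "data": {"deltas": [[0, 0.002, 0, 0]]}}

```text
time: 13.6
tool_pos: [0.4843, -0.0665, 0.0693]
tcp_rot: [-1.229, 1.177, -1.177]
wrist_force: [-1.7, 0.8, 4.1]
width: -0.0
```

Run:
```python
from h import *
o=snap('13',['side'])
c=o["side"]
cv2.imwrite("pics/s13z.png",cv2.resize(c["color"][170:260,190:310,::-1],None,fx=6,fy=6,interpolation=cv2.INTER_CUBIC))
```

```text
t 13.65 tcp [ 0.4843 -0.0665  0.069 ] ana [-0.059   0.0291] toolx ana 0.0003 -1.0 F [-1.   0.2  3.8]
```

View pics/s13z.png

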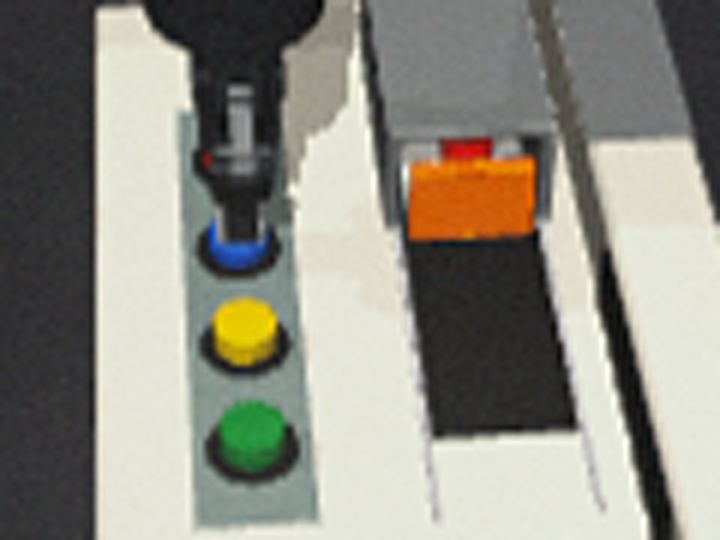

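About 4 N, so the key is sliding down. I'll press on until it meets the hard stop.

{"op": "arm_command", "data": {"deltas": [[0, 0.002, 0, 0]]}}

```text
time: 13.78
tool_pos: [0.4843, -0.0665, 0.0671]
tcp_rot: [-1.229, 1.177, -1.177]
wrist_force: [-1.7, 0.5, 3.9]
width: -0.003
```

{"op": "arm_command", "data": {"deltas": [[0, 0.002, 0, 0]]}}

```text
time: 13.9
tool_pos: [0.4844, -0.0665, 0.0656]
tcp_rot: [-1.23, 1.177, -1.177]
wrist_force: [-6.8, 1.2, 19.4]
width: -0.001
```

{"op": "arm_command", "data": {"deltas": [[0, 0.001, 0, 0]]}}

```text
time: 14.02
tool_pos: [0.4844, -0.0665, 0.0656]
tcp_rot: [-1.23, 1.177, -1.177]
wrist_force: [-7.4, 1.2, 19.8]
width: -0.004
```

Hard stop at TCP z = 0.0656: 20 N after roughly 8 mm of travel. I'll lift and go over the yellow key to green.

{"op": "arm_command", "data": {"deltas": [[0, -0.02, 0, 0], [0, -0.03, 0, 0], [0.03, 0, 0, 0], [0.03, 0, 0, 0], [0.03, 0, 0, 0], [0.03, 0, 0, 0], [0, 0, 0, 0], [0, 0, 0, 0]]}}

```text
time: 15.02
tool_pos: [0.4889, -0.1857, 0.1132]
tcp_rot: [-1.229, 1.179, -1.176]
wrist_force: [-0.2, 0.6, 0.3]
width: 0.001
```

Run:
```python
from h import *
o=snap('14',['side','wrist'])
c=o["side"]
cv2.imwrite("pics/s14z.png",cv2.resize(c["color"][170:260,190:310,::-1],None,fx=6,fy=6,interpolation=cv2.INTER_CUBIC))
```

```text
t 15.125 tcp [ 0.4891 -0.1854  0.1135] ana [-0.0594 -0.0899] toolx ana 0.001 -1.0 F [0.1 0.  0.2]
```

View pics/s14z.png

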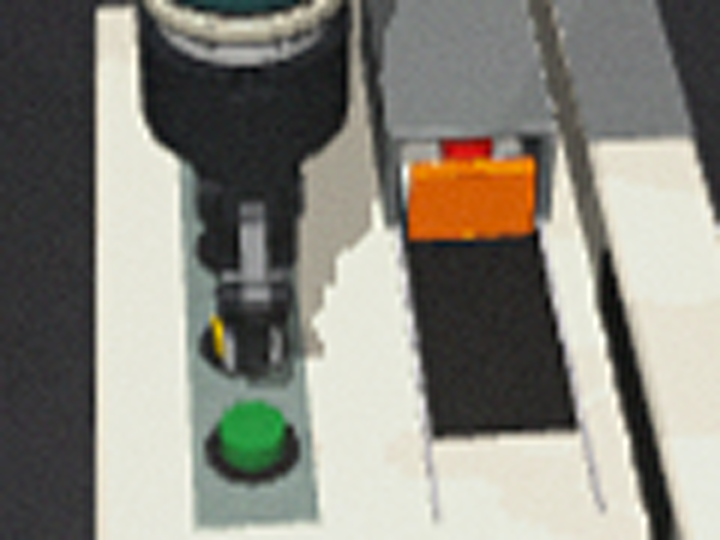

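View pics/wrist14.png

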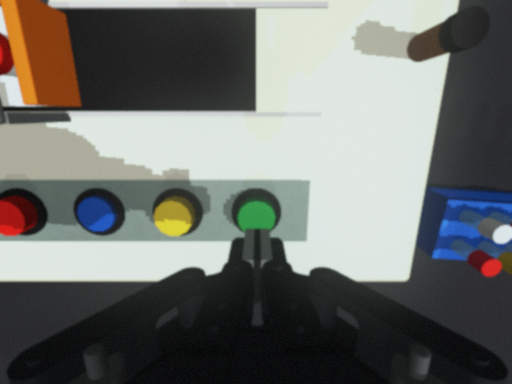

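Blue now sits low in its collar at (98,214). Green is at (256,215), centred ahead of the fingers, and red, yellow and the vial are untouched. I'll press green.

{"op": "arm_command", "data": {"deltas": [[0, 0.015, 0, 0], [0, 0.015, 0, 0], [0, 0.006, 0, 0], [0, 0.002, 0, 0], [0, 0.002, 0, 0], [0, 0.002, 0, 0]]}}

```text
time: 15.88
tool_pos: [0.4898, -0.1865, 0.0727]
tcp_rot: [-1.229, 1.176, -1.177]
wrist_force: [-0.9, 1.8, 4.6]
width: -0.001
```

{"op": "arm_command", "data": {"deltas": [[0, 0.002, 0, 0]]}}

```text
time: 16.0
tool_pos: [0.4898, -0.1865, 0.0707]
tcp_rot: [-1.229, 1.176, -1.177]
wrist_force: [-1.9, 0.0, 4.6]
width: -0.0
```

{"op": "arm_command", "data": {"deltas": [[0, 0.002, 0, 0]]}}

```text
time: 16.12
tool_pos: [0.4897, -0.1865, 0.0685]
tcp_rot: [-1.229, 1.176, -1.178]
wrist_force: [-0.8, 0.2, 4.5]
width: 0.001
```

{"op": "arm_command", "data": {"deltas": [[0, 0.002, 0, 0]]}}

```text
time: 16.25
tool_pos: [0.4898, -0.1865, 0.0663]
tcp_rot: [-1.229, 1.176, -1.178]
wrist_force: [-1.3, -0.4, 4.5]
width: -0.0
```

{"op": "arm_command", "data": {"deltas": [[0, 0.002, 0, 0]]}}

```text
time: 16.38
tool_pos: [0.4899, -0.1865, 0.0656]
tcp_rot: [-1.23, 1.176, -1.177]
wrist_force: [-7.9, 2.5, 21.9]
width: -0.003
```

{"op": "arm_command", "data": {"deltas": [[0, 0.001, 0, 0]]}}

```text
time: 16.5
tool_pos: [0.4899, -0.1866, 0.0655]
tcp_rot: [-1.23, 1.177, -1.177]
wrist_force: [-8.7, 4.1, 24.2]
width: -0.001
```

Green is at the same hard stop (z 0.0655, 24 N). I'll lift clear and back the arm away towards the robot for a full check.

{"op": "arm_command", "data": {"deltas": [[0, -0.02, 0, 0], [0, -0.04, 0, 0], [0, -0.05, 0, 0], [0.04, -0.02, 0, 0], [0.04, 0, 0, 0], [0.04, 0, 0, 0], [0.04, 0, 0, 0], [0.04, 0, 0, 0], [0.04, 0, 0, 0], [0.04, 0, 0, 0], [0, 0, 0, 0], [0, 0, 0, 0]]}}

```text
time: 18.0
tool_pos: [0.5013, -0.4655, 0.1918]
tcp_rot: [-1.229, 1.179, -1.176]
wrist_force: [0.2, -0.6, 0.4]
width: -0.005
```

Run:
```python
from h import *
o=snap('15',['side','top'])
for n,(x0,y0,x1,y1) in dict(top=(170,130,470,280),side=(190,145,340,310)).items():
    k=2.6 if n=="top" else 3.6
    cv2.imwrite(f"pics/{n}15z.png",cv2.resize(o[n]["color"][y0:y1,x0:x1,::-1],None,fx=k,fy=k,interpolation=cv2.INTER_CUBIC))
d=pickle.load(open("c0.pkl","rb"))
col=dict(red=([0,150,60],[6,255,255]),blue=([100,150,60],[125,255,255]),yellow=([22,150,60],[35,255,255]),green=([50,100,40],[85,255,255]),orange=([8,150,80],[20,255,255]))
for k,(lo,hi) in col.items():
    for D,t in((d,"before"),(o,"after")): print(k,t,[(b[0].tolist(),b[1][4]) for b in blobs(D["side"],lo,hi,(215,180,300,260))])
```

```text
t 18.1 tcp [ 0.5016 -0.4649  0.1925] ana [-0.059  -0.3697] toolx ana 0.001 -1.0 F [ 0.3 -0.1 -0.8]
red before [([228.2, 194.4], 80), ([269.9, 206.3], 53)]
red after []
blue before [([268.6, 198.6], 45), ([229.1, 209.0], 80)]
blue after []
yellow before [([230.4, 224.9], 100)]
yellow after []
green before [([231.5, 242.1], 107)]
green after []
orange before [([270.6, 216.4], 284)]
orange after [([274.6, 202.9], 87)]
```

View pics/side15z.png

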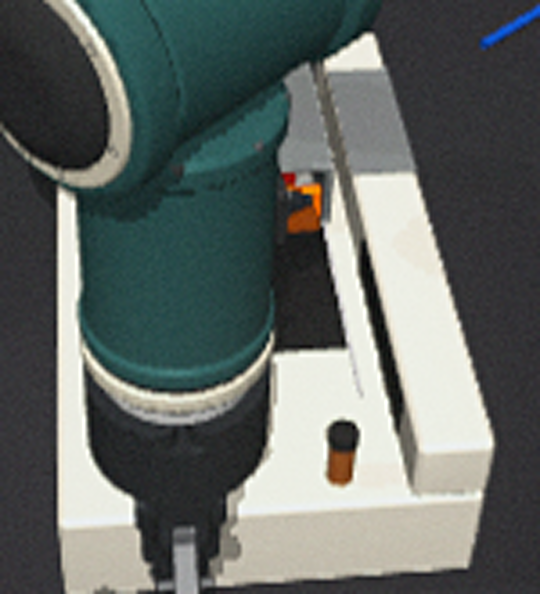

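View pics/top15z.png

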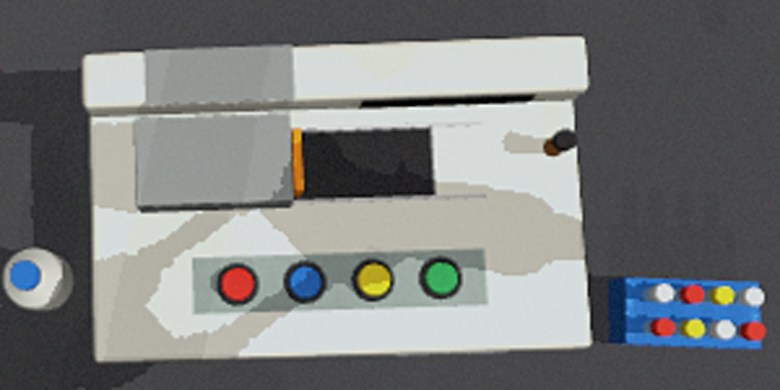

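The top view shows the plate against the hood, with the vial, bottle and rack where they were. I'll clear the side view for one last key-height check.

{"op": "arm_command", "data": {"deltas": [[0.03, 0, -0.03, 0], [0.03, 0, -0.03, 0], [0.03, 0, -0.03, 0], [0.03, 0, -0.03, 0], [0.03, 0, -0.03, 0], [0, 0, -0.03, 0], [0, 0, 0, 0], [0, 0, 0, 0]]}}

```text
time: 19.1
tool_pos: [0.3293, -0.623, 0.1933]
tcp_rot: [-1.229, 1.176, -1.177]
wrist_force: [1.1, 0.2, -0.0]
width: -0.003
```

Run:
```python
from h import *
o=snap('16',['side','top'])
(x0,y0,x1,y1)=(190,145,340,310)
cv2.imwrite(f"pics/side16z.png",cv2.resize(o["side"]["color"][y0:y1,x0:x1,::-1],None,fx=3.6,fy=3.6,interpolation=cv2.INTER_CUBIC))
d=pickle.load(open("c0.pkl","rb"))
col=dict(red=([0,150,60],[6,255,255]),blue=([100,150,60],[125,255,255]),yellow=([22,150,60],[35,255,255]),green=([50,100,40],[85,255,255]),orange=([8,150,80],[20,255,255]))
for k,(lo,hi) in col.items():
    for D,t in((d,"before"),(o,"after")): print(k,t,[(b[0].tolist(),b[1][4]) for b in blobs(D["side"],lo,hi,(215,180,300,260))])
```

```text
t 19.2 tcp [ 0.3298 -0.6231  0.1933] ana [-0.2376 -0.5203] toolx ana 0.0019 -1.0 F [ 0.2  1.  -0.6]
red before [([228.2, 194.4], 80), ([269.9, 206.3], 53)]
red after [([228.3, 194.4], 82), ([267.8, 194.3], 21)]
blue before [([268.6, 198.6], 45), ([229.1, 209.0], 80)]
blue after [([229.2, 210.2], 65)]
yellow before [([230.4, 224.9], 100)]
yellow after [([230.4, 224.9], 101)]
green before [([231.5, 242.1], 107)]
green after [([231.7, 243.3], 91)]
orange before [([270.6, 216.4], 284)]
orange after [([268.2, 202.8], 277)]
```

View pics/side16z.png

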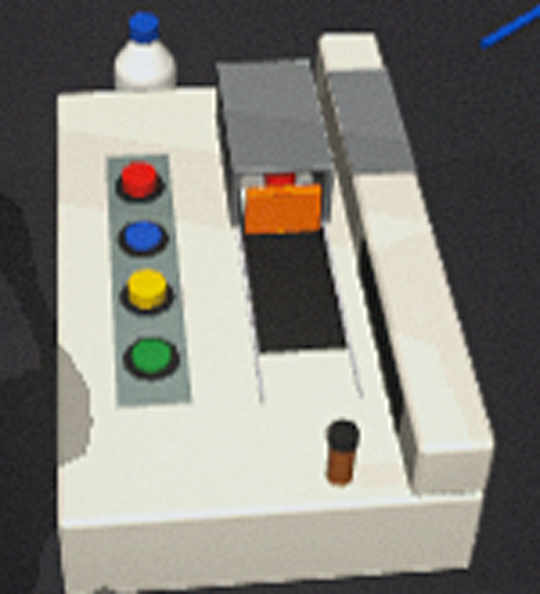

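Blue and green are clearly down, red and yellow are unchanged, and the carriage is home. Handing in.

```bash
python3 -c "
from workcell import job
print(job.finish_job())"
```

```text
the job is handed in; nothing more can be done
None
```

I pushed the carriage home by its orange plate, then pressed the blue key and after it the green key. The job was handed in at about 19 s; no verdict is reported.

- **Carriage:** it met a firm stop at −15 N. The side camera put the plate face 53.5 mm further in, at y ≈ +33.7 mm against the nominal +30 mm. I put the 3.7 mm difference down to camera bias.
- **Keys:** blue stopped hard at 20 N and green at 24 N, each after roughly 8 mm of travel and at the same tool height. The last side picture shows both low in their collars, and red and yellow unchanged.
- **Bystanders:** the vial, bottle and rack look unmoved in the last pictures; I judged them by eye only. The arm ended clear of everything.
- **What disagreed:** on my first push the fingers passed over the plate without touching it. The shut fingertips contact about 30 mm short of the reported TCP. I saw this in the pictures, backed out and pushed again lower, and used the contact forces to find the height for the keys.

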